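Load a ball blank into the boring station

ROBOT

A 6-joint arm with a two-finger parallel gripper is mounted at the origin on the work surface. World frame = base frame: x ahead of the robot, y to its left, z up, the work surface at z = 0. Lengths are in m, angles in degrees, forces in N, time in s.
With the tool pointing down it reaches from about 0.25 to 0.725 m from the base axis. Payload 9.7 kg.
Tool frame: the origin (TCP) lies where the fingers leave the gripper's body, on its centre line; the fingertips stand 73 mm ahead of it and the grasp point (between the pads) lies 54 mm ahead of it; z points along the fingers, y is the line along which they close (so a half turn about z gives the same grasp; the last joint's range is limited). The gripper opens to 85 mm and grips with 20 to 120 N. Pads are 22 mm wide; open, the fingers measure 114 mm over their backs; the gripper's body (76 mm by 85 mm) begins 54 mm behind the grasp point. The pads swing forward as they close: fully open they stand 13 mm farther back than shut.
Start: joints at [64.802, 4.979, 10.078, 95.1, 0, 90], TCP at [0.234, 0.498, 0.304] pointing down, gripper open.
Joint ranges: [-179.16, 179.16], [-48.56, 103.87], [-65.8, 70.77], [-126.05, 130.52], [-82.76, 87.17], [-180, 180]. Speed limits (degrees/s): [127.2, 127.2, 147.25, 180, 180, 180].

INTERFACE

Orientations are given as [roll, pitch, yaw] about the fixed x, y, z axes, in that order (R = Rz(yaw) Ry(pitch) Rx(roll)).
In Python, from workcell import sensors, imaging, bot gives the robot as it stands.
- The arm moves only by the tool apply_moves, never from a script. Its argument "rows" is a list of rows, each a list of 3 entries, a list of its own where there are three numbers: the shift along the tool's x, y, z in units of 10 cm (1.0 is 10 cm), then the turn, a rotation vector about the tool's x, y, z in units of 30 degrees (1.0 is 30 degrees), then the opening, from 0 (shut) to 1 (fully open). A call has 1 to 20 rows; each row is the pose to reach, as a shift and turn from the pose commanded when the call began, along the tool's axes at that moment; what a row does not reach only later rows make up. A row lasts 1/10 s, in which the tool goes at most 50 mm and 8.59 degrees, less where a joint would pass 70% of its speed; a pose out of reach is approached as far as the arm can. A call with a number of a shift or a turn outside -1 to 1 is refused whole. A call with a gripper value outside its range is refused whole. The fingers move at their own pace and stop on an object; "force" is the grip in N (left out, the last holds). Time passes only in rows, so rows that repeat a pose let the fingers close. It gives the time, the measured TCP pose, the force, the opening and the grip force at its end, in the units of the state.
- sensors.get_obs(): the state, without advancing time (a new reading comes with each control period).
- imaging.camera(name): name is "scene" or "top"; returns (picture, depth): 480x640x3 uint8, red, green, blue; 480x640 float32, m along the optical axis (not along the pixel's ray), 0 where there is no reading.
- imaging.get_calibration(name): a dict with "intrinsics" (3x3 intrinsics, pixels), "dist_coeffs" ([k1, k2, p1, p2, k3] as OpenCV has them; the pictures are not rectified), "world_from_camera" (4x4, takes a point from camera to world coordinates). Camera axes: x right, y down, z forward; pixel columns grow to the right and rows downward; lengths in m; the calibration is good to about 2 mm. A picture is of the moment at which its call begins. get_calibration takes no time and is no camera call.
- bot.job_done(): hands the job in; it is judged then, once.
The state is a dict: "time": time; "q": joint angles; "qd": joint speeds; "joint_efforts": joint torques, N m; "ee_pos": TCP position; "tcp_rot": TCP orientation; "wrist_force": force on the tool from outside, world axes, zero at the start; "torque": the same for the moment, N m; "opening": finger opening in m; "grasp_force": force on a finger pad.
Only numpy, scipy, OpenCV 4.12 (cv2) and the standard library are available. Lean on these libraries where they do the work, as an engineer would, in place of code of your own. Each camera call takes 0.05 s, during which the arm holds its last target. There are 200 camera calls.

TASK

With a fingertip, nudge the wooden ball steadily up the sloping gutter until it is fully home against the stop plate and the yellow spring catch has snapped up behind it, so that it cannot roll back; do not flick it or lift it out of the gutter. Then press the green start button fully in and let it go. Do not press the red button, and leave the oil bottle, the finial and the brush where they are.

Things in the scene. Friction and masses are not known exactly. Their poses are not given: they have to be found in the camera images.
- ball_center (a point): centre of the loose turned beech ball, 64 mm in diameter; about 90 g, lacquered (friction about 0.25); it starts at the low end of the gutter, resting on a thin cross bar (8 mm round, its top 32 mm above the groove bottom, 32 mm downhill of the ball's centre). In the V groove its centre runs 45 mm above the groove bottom. Pushed from behind at about centre height it rolls and slides up easily; pushed high on its back it jams in the V.
- gutter: fixed steel V gutter, open above, 90 degree V, 85 mm wide over its lips, which stand 42 mm above the groove bottom. Its x axis runs uphill along the groove at 10 degrees to the level, y across, z square to the groove. Origin on the groove bottom; groove from x = -155 to +130 mm; the ball's centre starts at about x = -90 mm and is home at x = +100 mm.
- stop_face (a point): centre of the face of the upright stop plate at the gutter's high end (gutter x = +130 mm, z = 45 mm), 96 mm wide, its top 78 mm above the groove bottom, with a 20 mm drill opening. Beyond it stands a fixed boring unit: yellow sheet over the chuck up to 85 mm, blue motor up to 101 mm above the groove line.
- seat (a point): where the ball's centre is when the ball is fully against the stop plate: at gutter x = +100 mm, y = 0, z = 45 mm. Let go, the ball settles about 2 mm back from here, against the catch.
- catch_nose (a point): top of the nose of the yellow spring catch, a 14 mm wide pawl in the bottom of the groove, hinged at its downhill end; when up, the nose stands 24 mm above the groove bottom at gutter x = 73 mm. A ball pushed uphill rolls over it and presses it down with well under 2 N; once the ball is home it springs up behind the ball. Fingers that stay higher than 24 mm above the groove bottom do not touch it.
- catch (a joint): hinge of the yellow spring catch, rad: 0 fully up, grows as it is pressed down (about 0.2 while the ball passes)
- start_top (a point): centre of the top face of the green start button, 28 mm across, on the grey control box (170 x 85 mm, 55 mm high), facing up
- start (a joint): green start button, m: 0 out, 0.006 fully pressed; it springs back and takes about 5 N
- stop_top (a point): centre of the top face of the red stop button, 36 mm across, on the same box 84 mm from the green one
- stop (a joint): red stop button, m: 0 out, 0.006 fully pressed
- finial: bystander: loose dark wooden finial standing upright, 56 mm wide, 86 mm high; origin at the centre of its underside
- oil: bystander: loose white plastic oil bottle with a red cap, 52 mm wide, 135 mm high; origin at the centre of its underside
- bench_brush: bystander: loose paint-type brush (200 x 42 x 20 mm) lying on the table beyond the control box; origin at the centre of its underside, x axis along its length

How it is judged:
By the outcome, as a careful person would: the job done as asked, in the order asked, and still so for the second after the job is handed in, with the robot touching nothing.
It also fails if it takes over 48 s, if anything falls off the work surface, if the arm or the gripper's body presses on something with over 40 N, if the wrist force passes 120 N, or if a joint passes its speed limit or range.

## Working session

There is one attempt and no reset: what is moved stays moved. The work goes in short steps, Python scripts to look and compute and a tool call to move; the robot and the scene stay as the last step left them, time stands still between calls to the robot, and variables do not carry over. Pictures are saved under pics/ and viewed, at most 10 in all, crops included, and the job is handed in when it is done.

Besides the shell and the picture viewer there is one more tool, called after ">>>" by a JSON object that holds its "api" and its "payload". apply_moves: Moves the arm, as the interface text tells. Its arguments: {"type":"object","properties":{"rows":{"type":"array"},"force":{"type":"number"}},"required":["rows"]}

```bash
mkdir -p pics
cat > h.py <<'E'
import numpy as np, cv2
from workcell import sensors, imaging, bot
def grab(n):
    p,d=imaging.camera(n); c=imaging.get_calibration(n); return p,d,c
def cloud(d,c):
    h,w=d.shape; K=np.array(c["intrinsics"],float); D=np.array(c["dist_coeffs"],float); T=np.array(c["world_from_camera"])
    uv=np.stack(np.meshgrid(np.arange(w),np.arange(h)),-1).reshape(-1,1,2).astype(np.float64)
    n=cv2.undistortPoints(uv,K,D).reshape(h,w,2)
    P=np.dstack([n*d[...,None],d]); W=P@T[:3,:3].T+T[:3,3]; W[d==0]=np.nan
    return W
E
python3 - <<'E'
from h import *
for n in("scene","top"):
    p,d,c=grab(n); cv2.imwrite(f"pics/{n}0.png",p[...,::-1]); np.savez(f"{n}0.npz",p=p,W=cloud(d,c)); print(n,np.round(c["world_from_camera"],3).tolist())
o=sensors.get_obs(); print(o)
E
```

```text
scene [[0.687, 0.586, -0.43, 1.025], [0.727, -0.542, 0.422, -0.489], [0.014, -0.602, -0.798, 0.853], [0.0, 0.0, 0.0, 1.0]]
top [[-0.02, -0.994, 0.108, 0.501], [-1.0, 0.021, 0.006, -0.077], [-0.008, -0.108, -0.994, 1.309], [0.0, 0.0, 0.0, 1.0]]
{'time': 0.1, 'q': array([ 6.48004277e+01,  5.00825945e+00,  1.00401421e+01,  9.50997888e+01,
       -3.82964850e-04,  8.99989166e+01]), 'qd': array([ 0.06093622, -0.14445209,  0.07139986,  0.03467702, -0.10522796,
       -0.00660081]), 'joint_efforts': array([ 1.41052158e-05, -5.21561050e+01,  4.65654874e+01,  1.60372647e-02,
       -2.22968890e-05, -2.34245664e-05]), 'ee_pos': array([0.23412761, 0.49755281, 0.30326122]), 'tcp_rot': array([-1.79932094e+02,  3.81680516e-04,  1.54801512e+02]), 'wrist_force': array([-0.48992344, -0.76214238, -0.0781047 ]), 'torque': array([-0.00877814,  0.02423911, -0.01547312]), 'grasp_force': 0.0, 'opening': 0.08557589104238675}
```

View pics/scene0.png

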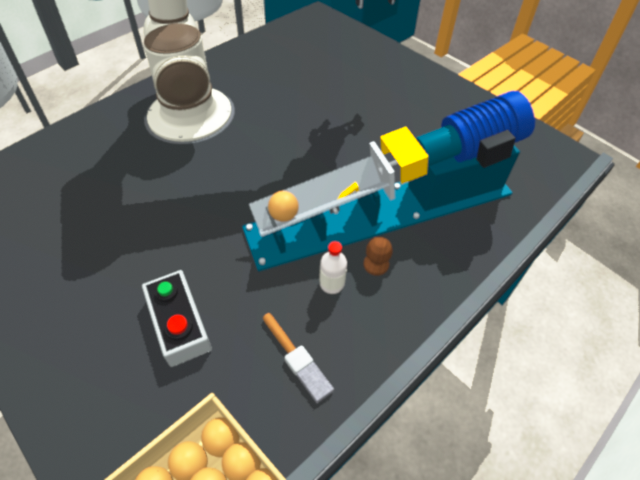

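View pics/top0.png

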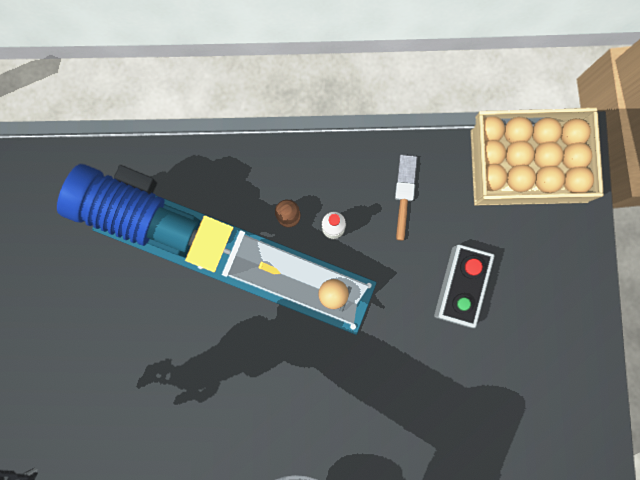

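The scene view shows the ball at (283,206), the catch at (350,190), the green button at (165,289) and the red at (177,324). In the top view the ball is at (333,294), the catch at (268,268), the stop plate near (235,255), green at (463,304) and red at (473,267).

Run:
```python
from h import *
from scipy.optimize import least_squares
def blob(hsv,lo,hi,u,v,r):
    m=cv2.inRange(hsv,lo,hi).astype(bool); yy,xx=np.mgrid[:480,:640]; return m&((xx-u)**2+(yy-v)**2<r*r)
S={}
for n,b,y,g,rd in(("scene",(283,206),(350,190),(165,289),(177,324)),("top",(333,294),(268,268),(463,304),(473,267))):
    z=np.load(n+"0.npz"); p,W=z["p"],z["W"]; h=cv2.cvtColor(p,cv2.COLOR_RGB2HSV)
    m=blob(h,(8,90,100),(22,255,255),*b,22); m=cv2.erode(m.astype(np.uint8),np.ones((3,3))).astype(bool)
    P=W[m]; P=P[~np.isnan(P[:,0])]
    f=least_squares(lambda c:np.linalg.norm(P-c,axis=1)-.032,P.mean(0)-[0,0,.02],loss='soft_l1',f_scale=.002)
    print(n,"ball",f.x.round(4),len(P),np.abs(f.fun).mean().round(4)); ball=f.x
    Y=W[blob(h,(22,150,120),(34,255,255),*y,16)]; print(" catch",np.nanmean(Y,0).round(4),len(Y),"top pts",Y[np.argsort(-Y[:,2])[:4]].round(3).tolist())
    for nm,q,lo,hi in(("green",g,(50,120,60),(80,255,255)),("red",rd,(0,180,120),(6,255,255))):
        G=W[blob(h,lo,hi,*q,16)]; print(" ",nm,np.nanmedian(G,0).round(4),np.nanmax(G[:,2]).round(4),len(G))
    # gutter interior / lips: points near line
    if n=="top":
        B=ball; d=np.nanmean(Y,0)-B; a=np.arctan2(d[1],d[0]); print("axis yaw ball->catch",np.degrees(a))
    S[n]=W
# lips: in heading frame, maximal height per slice
W=np.concatenate([S["top"].reshape(-1,3),S["scene"].reshape(-1,3)]); W=W[~np.isnan(W[:,0])]
def fr(a): 
    u=np.array([np.cos(a),np.sin(a)]); D=W[:,:2]-B[:2]; return D@u, D@np.array([-u[1],u[0]])
s,t=fr(a)
for k in np.arange(-.06,.3,.02):
    q=(abs(s-k)<.004)&(abs(t)<.08)&(W[:,2]>.05)
    if q.sum()>5:
        L=q&(t<-.03)&(t>-.055); R=q&(t>.03)&(t<.055)
        f=lambda Q:(round(t[Q][np.argmax(W[Q,2])],4),round(W[Q,2].max(),4)) if Q.any() else None
        print(round(k,2),"t",t[q].min().round(4),t[q].max().round(4),"zmax",W[q,2].max().round(3),f(L),f(R))
```

```text
scene ball [ 0.5276 -0.0951  0.1118] 450 0.0014
 catch [0.5853 0.0424 0.1071] 127 top pts [[0.595, 0.051, 0.121], [0.591, 0.056, 0.121], [0.594, 0.056, 0.12], [0.598, 0.052, 0.12]]
  green [ 0.5024 -0.3793  0.0746] 0.0799 201
  red [ 0.5823 -0.4042  0.0757] 0.0799 319
top ball [ 0.5256 -0.0926  0.114 ] 376 0.0012
 catch [0.5816 0.0428 0.1083] 89 top pts [[0.593, 0.054, 0.123], [0.591, 0.054, 0.122], [0.587, 0.063, 0.121], [0.589, 0.054, 0.121]]
  green [ 0.4994 -0.3748  0.0767] 0.0837 140
  red [ 0.587  -0.4062  0.075 ] 0.0804 28
axis yaw ball->catch 67.55395197782609
-0.06 t -0.0488 0.0459 zmax 0.103 (np.float64(-0.0427), np.float64(0.1029)) (np.float64(0.0432), np.float64(0.1012))
-0.04 t -0.0491 0.0458 zmax 0.108 (np.float64(-0.0427), np.float64(0.1077)) (np.float64(0.0422), np.float64(0.1082))
-0.02 t -0.0486 0.0452 zmax 0.146 (np.float64(-0.0301), np.float64(0.1279)) (np.float64(0.0432), np.float64(0.1096))
0.0 t -0.0488 0.0455 zmax 0.15 (np.float64(-0.0306), np.float64(0.1309)) (np.float64(0.0302), np.float64(0.1245))
0.02 t -0.0499 0.0457 zmax 0.143 (np.float64(-0.0439), np.fl
[... 854 characters left out ...]
.1424))
0.18 t -0.0499 0.0446 zmax 0.147 (np.float64(-0.0449), np.float64(0.1451)) (np.float64(0.0407), np.float64(0.1465))
0.2 t -0.0494 0.0444 zmax 0.151 (np.float64(-0.0428), np.float64(0.1509)) (np.float64(0.0405), np.float64(0.1486))
0.22 t -0.0526 0.0462 zmax 0.193 (np.float64(-0.0406), np.float64(0.1907)) (np.float64(0.0389), np.float64(0.1889))
0.24 t -0.0537 0.0466 zmax 0.204 (np.float64(-0.0305), np.float64(0.2027)) (np.float64(0.0345), np.float64(0.2015))
0.26 t -0.054 0.0465 zmax 0.205 (np.float64(-0.0387), np.float64(0.2041)) (np.float64(0.0336), np.float64(0.2049))
0.28 t -0.0531 0.0462 zmax 0.21 (np.float64(-0.0475), np.float64(0.2082)) (np.float64(0.0432), np.float64(0.2084))
```

```bash
cat >> h.py <<'E'
from scipy.spatial.transform import Rotation as Ro
B=np.array([.5266,-.0935,.1135]); psi=np.radians(67.6); th=np.radians(10)
u=np.array([np.cos(th)*np.cos(psi),np.cos(th)*np.sin(psi),np.sin(th)])
n=np.array([-np.sin(th)*np.cos(psi),-np.sin(th)*np.sin(psi),np.cos(th)])
Rg=np.column_stack([u,np.cross(-n,u),-n])
def now():
    o=sensors.get_obs(); return o,np.array(o["ee_pos"]),Ro.from_euler("xyz",o["tcp_rot"],degrees=True)
def plan(tcp,R=Rg):
    o,p,r=now(); t=Ro.from_matrix(R)
    print("shift",r.inv().apply(tcp-p).__truediv__(.1).round(3),"turn",(np.degrees((r.inv()*t).as_rotvec())/30).round(3),"t",round(o["time"],2))
def gut(s,h): return B+s*u+(h-.045+.073)*n   # TCP for tip at s,h relative to ball centre start
def where():
    o,p,r=now(); d=p-.073*n-B; print("s,t,h mm",(1e3*np.array([d@u,d@Rg[:,1],d@n+.045])).round(1),"F",np.round(o["wrist_force"],1),"t",round(o["time"],2))
E
python3 -c "
from h import *
plan(gut(-.062,.10)); print(gut(-.062,.10))"
```

```text
shift [-5.203 -4.934  0.751] turn [-0.255  0.268  2.899] t 0.1
[ 0.49486254 -0.17050086  0.22878921]
```

>>> {"api": "apply_moves", "payload": {"rows": [[[-0.35, -0.33, 0], [0, 0, 0], 0], [[-0.7, -0.66, 0], [0, 0, 0], 0], [[-1, -0.95, 0], [0, 0, 0], 0]]}}

```text
time: 0.4
ee_pos: [0.2844, 0.3674, 0.3033]
tcp_rot: [-179.9, 0.0, 154.8]
wrist_force: [0.6, 0.3, 0.5]
opening: 0.0434
grasp_force: 0.0
```

>>> {"api": "apply_moves", "payload": {"rows": [[[-0.35, -0.33, 0], [0, 0, 0], 0], [[-0.7, -0.66, 0], [0, 0, 0], 0], [[-1, -0.95, 0], [0, 0, 0], 0]]}}

```text
time: 0.7
ee_pos: [0.3344, 0.2386, 0.3037]
tcp_rot: [-180.0, 0.0, 154.8]
wrist_force: [1.1, -0.1, 0.6]
opening: 0.0001
grasp_force: 0.0
```

>>> {"api": "apply_moves", "payload": {"rows": [[[-0.35, -0.33, 0], [0, 0, 0], 0], [[-0.7, -0.66, 0], [0, 0, 0], 0], [[-1, -0.95, 0], [0, 0, 0], 0]]}}

```text
time: 1.0
ee_pos: [0.3845, 0.1099, 0.3038]
tcp_rot: [-180.0, 0.0, 154.8]
wrist_force: [1.4, -0.2, 0.3]
opening: 0.0004
grasp_force: 0.0
```

>>> {"api": "apply_moves", "payload": {"rows": [[[-0.35, -0.33, 0], [0, 0, 0], 0], [[-0.7, -0.66, 0], [0, 0, 0], 0], [[-1, -0.95, 0], [0, 0, 0], 0]]}}

```text
time: 1.3
ee_pos: [0.4346, -0.0188, 0.3037]
tcp_rot: [-180.0, 0.0, 154.8]
wrist_force: [2.5, 1.1, 0.2]
opening: 0.0
grasp_force: 0.0
```

>>> {"api": "apply_moves", "payload": {"rows": [[[-0.35, -0.33, 0], [0, 0, 0], 0], [[-0.7, -0.66, 0], [0, 0, 0], 0], [[-1, -0.95, 0], [0, 0, 0], 0], [[-1, -0.95, 0], [0, 0, 0], 0]]}}

```text
time: 1.7
ee_pos: [0.4852, -0.1489, 0.3023]
tcp_rot: [-179.9, -0.1, 154.6]
wrist_force: [-0.3, 0.8, -0.1]
opening: 0.0001
grasp_force: 0.0
```

>>> {"api": "apply_moves", "payload": {"rows": [[[0, 0, 0], [0, 0, 0.28], 0], [[0, 0, 0], [0, 0, 0.56], 0], [[0, 0, 0], [0, 0, 0.84], 0], [[0, 0, 0], [0, 0, 1], 0]]}}

```text
time: 2.1
ee_pos: [0.4841, -0.1446, 0.3036]
tcp_rot: [-180.0, -0.0, 124.5]
wrist_force: [-0.1, 0.1, -0.6]
opening: 0.0001
grasp_force: 0.0
```

>>> {"api": "apply_moves", "payload": {"rows": [[[0, 0, 0], [0, 0, 0.28], 0], [[0, 0, 0], [0, 0, 0.56], 0], [[0, 0, 0], [0, 0, 0.84], 0], [[0, 0, 0], [0, 0, 1], 0], [[0, 0, 0], [0, 0, 1], 0]]}}

```text
time: 2.6
ee_pos: [0.4842, -0.1445, 0.3037]
tcp_rot: [-180.0, -0.0, 94.8]
wrist_force: [-0.2, 0.1, -0.0]
opening: -0.0003
grasp_force: 0.0
```

```bash
python3 -c "
from h import *
print(now()[0]['q']);plan(gut(-.062,.10)); where()"
```

```text
[-1.66219001e+01 -1.13879793e+00  3.77443574e+00  9.49418282e+01
  5.28672170e-03  6.86161236e+01]
shift [-0.268  0.085  0.749] turn [-0.08   0.327  0.903] t 2.6
s,t,h mm [-29.3 -19.8 170.3] F [-0.2  0.1 -0. ] t 2.6
```

>>> {"api": "apply_moves", "payload": {"rows": [[[-0.1, 0.04, 0], [-0.02, 0.08, 0.24], 0], [[-0.2, 0.085, 0], [-0.04, 0.16, 0.48], 0], [[-0.268, 0.085, 0.3], [-0.06, 0.24, 0.72], 0], [[-0.268, 0.085, 0.7], [-0.08, 0.327, 0.903], 0], [[-0.268, 0.085, 0.749], [-0.08, 0.327, 0.903], 0], [[-0.268, 0.085, 0.749], [-0.08, 0.327, 0.903], 0]]}}

```text
time: 3.2
ee_pos: [0.4945, -0.1708, 0.2287]
tcp_rot: [-179.9, -9.9, 67.9]
wrist_force: [0.3, 0.2, 0.6]
opening: 0.0002
grasp_force: 0.0
```

Run:
```python
from h import *
where(); plan(gut(-.062,.037))
p,d,c=grab("scene"); cv2.imwrite("pics/s1.png",cv2.resize(p[120:320,180:440,::-1],None,fx=3,fy=3))
```

```text
s,t,h mm [-62.4  -0.3 100. ] F [0.3 0.2 0.6] t 3.2
shift [0.005 0.004 0.63 ] turn [-0.003  0.002  0.009] t 3.2
```

View pics/s1.png

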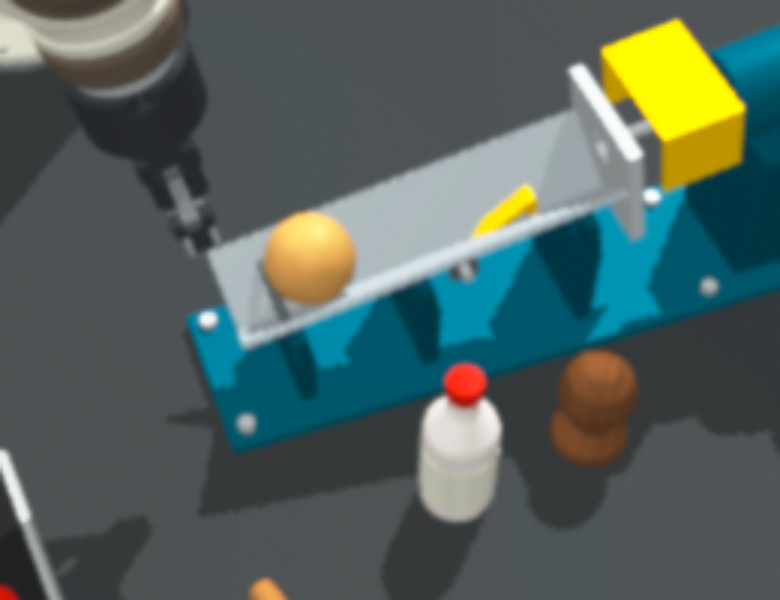

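The closed fingers hang at crop (205,245), over the gutter's low end and behind the ball at (310,258). I'll descend to about 39 mm and approach.

>>> {"api": "apply_moves", "payload": {"rows": [[[0, 0, 0.25], [0, 0, 0], 0], [[0, 0, 0.45], [0, 0, 0], 0], [[0, 0, 0.55], [0, 0, 0], 0], [[0, 0, 0.61], [0, 0, 0], 0], [[0, 0, 0.61], [0, 0, 0], 0]]}}

```text
time: 3.75
ee_pos: [0.4995, -0.1611, 0.1696]
tcp_rot: [179.9, -10.0, 67.7]
wrist_force: [0.3, -0.1, -0.3]
opening: -0.0001
grasp_force: 0.0
```

>>> {"api": "apply_moves", "payload": {"rows": [[[0.03, 0, 0], [0, 0, 0], 0], [[0.07, 0, 0], [0, 0, 0], 0], [[0.11, 0, 0], [0, 0, 0], 0], [[0.15, 0, 0], [0, 0, 0], 0], [[0.18, 0, 0], [0, 0, 0], 0], [[0.21, 0, 0], [0, 0, 0], 0], [[0.24, 0, 0], [0, 0, 0], 0], [[0.27, 0, 0], [0, 0, 0], 0], [[0.3, 0, 0], [0, 0, 0], 0], [[0.33, 0, 0], [0, 0, 0], 0], [[0.36, 0, 0], [0, 0, 0], 0], [[0.4, 0, 0], [0, 0, 0], 0]]}}

```text
time: 4.95
ee_pos: [0.5142, -0.1246, 0.1759]
tcp_rot: [180.0, -10.0, 67.6]
wrist_force: [0.1, -1.5, 0.5]
opening: 0.0002
grasp_force: 0.3
```

Run:
```python
from h import *
where(); plan(gut(.145,.039))
p,d,c=grab("scene"); cv2.imwrite("pics/s2.png",cv2.resize(p[120:320,180:440,::-1],None,fx=3,fy=3))
```

```text
s,t,h mm [-22.2   0.4  39.3] F [ 0.1 -1.5  0.5] t 4.95
shift [ 1.672 -0.003  0.003] turn [ 0.001 -0.     0.001] t 4.95
```

View pics/s2.png

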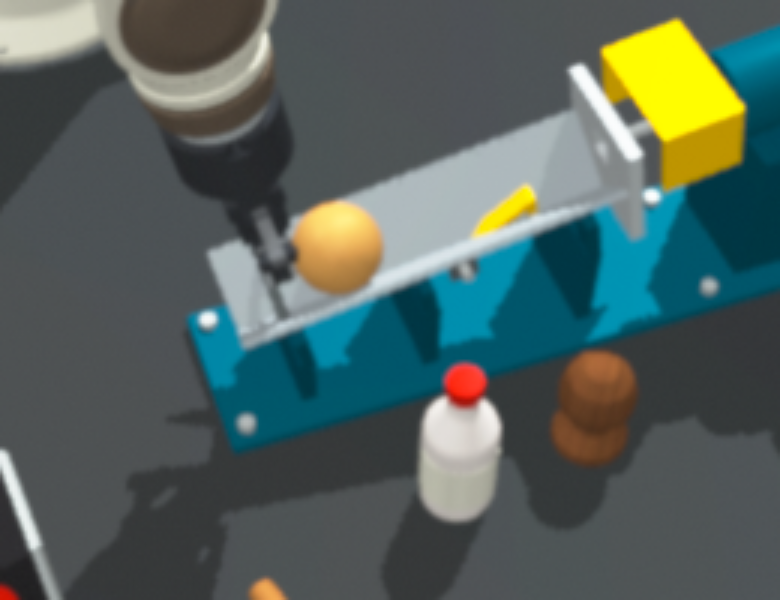

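The ball (crop 337,247) is in contact with the fingertip and is rolling up cleanly. I'll continue at about 40 mm/s.

>>> {"api": "apply_moves", "payload": {"rows": [[[0.03, 0, 0], [0, 0, 0], 0], [[0.07, 0, 0], [0, 0, 0], 0], [[0.11, 0, 0], [0, 0, 0], 0], [[0.15, 0, 0], [0, 0, 0], 0], [[0.19, 0, 0], [0, 0, 0], 0], [[0.23, 0, 0], [0, 0, 0], 0], [[0.27, 0, 0], [0, 0, 0], 0], [[0.31, 0, 0], [0, 0, 0], 0], [[0.35, 0, 0], [0, 0, 0], 0], [[0.39, 0, 0], [0, 0, 0], 0], [[0.43, 0, 0], [0, 0, 0], 0], [[0.47, 0, 0], [0, 0, 0], 0], [[0.51, 0, 0], [0, 0, 0], 0], [[0.55, 0, 0], [0, 0, 0], 0], [[0.59, 0, 0], [0, 0, 0], 0], [[0.63, 0, 0], [0, 0, 0], 0], [[0.67, 0, 0], [0, 0, 0], 0], [[0.71, 0, 0], [0, 0, 0], 0], [[0.75, 0, 0], [0, 0, 0], 0], [[0.8, 0, 0], [0, 0, 0], 0]]}}

```text
time: 7.0
ee_pos: [0.5442, -0.0516, 0.1898]
tcp_rot: [180.0, -10.0, 67.6]
wrist_force: [0.3, -1.2, -0.5]
opening: 0.0002
grasp_force: 0.3
```

>>> {"api": "apply_moves", "payload": {"rows": [[[0.04, 0, 0], [0, 0, 0], 0], [[0.08, 0, 0], [0, 0, 0], 0], [[0.12, 0, 0], [0, 0, 0], 0], [[0.16, 0, 0], [0, 0, 0], 0], [[0.2, 0, 0], [0, 0, 0], 0], [[0.24, 0, 0], [0, 0, 0], 0], [[0.28, 0, 0], [0, 0, 0], 0], [[0.32, 0, 0], [0, 0, 0], 0], [[0.36, 0, 0], [0, 0, 0], 0], [[0.4, 0, 0], [0, 0, 0], 0], [[0.44, 0, 0], [0, 0, 0], 0], [[0.48, 0, 0], [0, 0, 0], 0], [[0.52, 0, 0], [0, 0, 0], 0], [[0.56, 0, 0], [0, 0, 0], 0], [[0.6, 0, 0], [0, 0, 0], 0], [[0.64, 0, 0], [0, 0, 0], 0], [[0.68, 0, 0], [0, 0, 0], 0], [[0.72, 0, 0], [0, 0, 0], 0], [[0.74, 0, 0], [0, 0, 0], 0], [[0.76, 0, 0], [0, 0, 0], 0]]}}

```text
time: 9.0
ee_pos: [0.5726, 0.0175, 0.203]
tcp_rot: [180.0, -10.0, 67.7]
wrist_force: [0.6, 0.3, -0.6]
opening: -0.0
grasp_force: 0.0
```

Run:
```python
from h import *
where(); plan(gut(.147,.039))
p,d,c=grab("scene"); cv2.imwrite("pics/s3.png",cv2.resize(p[100:300,240:500,::-1],None,fx=3,fy=3))
```

```text
s,t,h mm [133.9   0.2  39.3] F [ 0.6  0.3 -0.6] t 9.0
shift [ 0.131 -0.002  0.003] turn [ 0.001 -0.     0.002] t 9.0
```

View pics/s3.png

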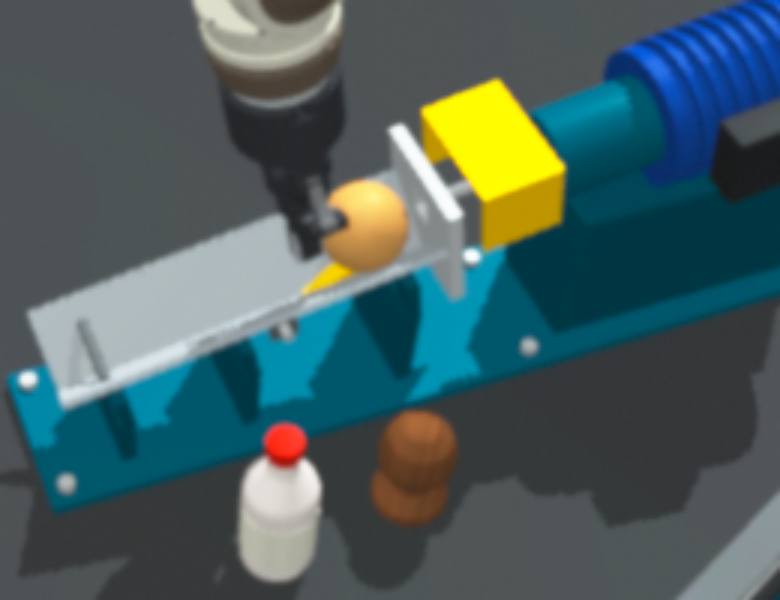

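The ball (crop 365,225) is on the catch and a little short of the plate. I'll creep the rest of the way and watch the force.

>>> {"api": "apply_moves", "payload": {"rows": [[[0.02, 0, 0], [0, 0, 0], 0], [[0.04, 0, 0], [0, 0, 0], 0], [[0.06, 0, 0], [0, 0, 0], 0], [[0.08, 0, 0], [0, 0, 0], 0], [[0.1, 0, 0], [0, 0, 0], 0]]}}

```text
time: 9.55
ee_pos: [0.5763, 0.0265, 0.2047]
tcp_rot: [180.0, -10.0, 67.6]
wrist_force: [-0.5, -0.4, -0.1]
opening: 0.0003
grasp_force: 0.0
```

>>> {"api": "apply_moves", "payload": {"rows": [[[0.01, 0, 0], [0, 0, 0], 0], [[0.02, 0, 0], [0, 0, 0], 0], [[0.03, 0, 0], [0, 0, 0], 0]]}}

```text
time: 9.85
ee_pos: [0.5774, 0.0291, 0.2052]
tcp_rot: [180.0, -10.0, 67.6]
wrist_force: [0.0, -1.2, 0.1]
opening: 0.0001
grasp_force: 0.3
```

>>> {"api": "apply_moves", "payload": {"rows": [[[0.01, 0, 0], [0, 0, 0], 0], [[0.02, 0, 0], [0, 0, 0], 0]]}}

```text
time: 10.05
ee_pos: [0.5779, 0.0304, 0.2054]
tcp_rot: [180.0, -9.9, 67.6]
wrist_force: [-3.8, -7.5, -0.2]
opening: 0.0004
grasp_force: 4.0
```

>>> {"api": "apply_moves", "payload": {"rows": [[[0.01, 0, 0], [0, 0, 0], 0], [[0.02, 0, 0], [0, 0, 0], 0]]}}

```text
time: 10.25
ee_pos: [0.5781, 0.0309, 0.2053]
tcp_rot: [-180.0, -9.7, 67.5]
wrist_force: [-6.5, -16.3, 2.0]
opening: -0.0001
grasp_force: 8.5
```

Run:
```python
from h import *
where()
p,d,c=grab("scene"); cv2.imwrite("pics/s4.png",cv2.resize(p[130:230,320:450,::-1],None,fx=6,fy=6,interpolation=2))
```

```text
s,t,h mm [148.6   0.2  39. ] F [ -6.5 -16.3   2. ] t 10.25
```

View pics/s4.png

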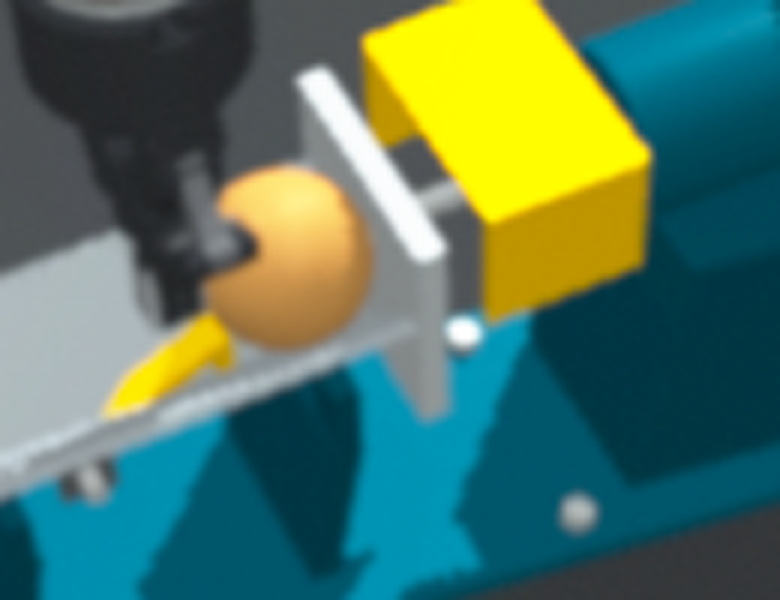

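Ball seated: about 17 N against the plate, finger at s≈148 mm, and the yellow catch nose stands up behind the ball at crop (220,345). Now I'll back off gently and rise.

>>> {"api": "apply_moves", "payload": {"rows": [[[-0.02, 0, 0], [0, 0, 0], 0], [[-0.04, 0, 0], [0, 0, 0], 0], [[-0.06, 0, 0], [0, 0, 0], 0], [[-0.09, 0, 0], [0, 0, 0], 0], [[-0.15, 0, 0], [0, 0, 0], 0], [[-0.25, 0, 0], [0, 0, 0], 0], [[-0.3, 0, -0.2], [0, 0, 0], 0], [[-0.4, 0, -0.5], [0, 0, 0], 0], [[-0.6, 0, -0.8], [0, 0, 0], 0], [[-0.9, 0, -1], [0, 0, 0], 0], [[-1, 0, -1], [0, 0, 0], 0]]}}

```text
time: 11.4
ee_pos: [0.5343, -0.0768, 0.2897]
tcp_rot: [179.7, -10.0, 67.6]
wrist_force: [0.3, -0.2, 0.1]
opening: -0.0002
grasp_force: 0.0
```

Run:
```python
from h import *
where()
p,d,c=grab("scene"); cv2.imwrite("pics/s5.png",cv2.resize(p[130:230,320:450,::-1],None,fx=6,fy=6,interpolation=2))
G=np.array([.501,-.377,.0]); Rd=Ro.from_euler("xyz",[180,0,67.6],degrees=True).as_matrix()
plan(G+[0,0,.25],Rd)
for n in("scene","top"):
    if n=="top": p,d,c=grab(n)
    W=cloud(d,c); h=cv2.cvtColor(p,cv2.COLOR_RGB2HSV); m=cv2.inRange(h,(50,120,60),(80,255,255))
    k,l,s,ce=cv2.connectedComponentsWithStats(m); i=1+np.argmax(s[1:,4])
    K=np.array(c["intrinsics"]);x=cv2.undistortPoints(ce[i].reshape(1,1,2),K,np.array(c["dist_coeffs"]))[0,0]
    T=np.array(c["world_from_camera"]); r=T[:3,:3]@[x[0],x[1],1]
    print(n,s[i],ce[i].round(1),(T[:3,3]+r*(.072-T[2,3])/r[2]).round(4),np.nanpercentile(W[l==i][:,2],[10,50,90]).round(4))
```

```text
s,t,h mm [ 48.7   0.8 142.4] F [ 0.3 -0.2  0.1] t 11.4
shift [-2.921  0.842 -0.129] turn [ 0.005 -0.333 -0.003] t 11.45
scene [157 281  16  16 201] [164.4 288.3] [ 0.5007 -0.3792  0.072 ] [0.0658 0.0748 0.0771]
top [457 298  14  12 138] [463.5 303.6] [ 0.4992 -0.3762  0.072 ] [0.0713 0.0766 0.0799]
```

View pics/s5.png

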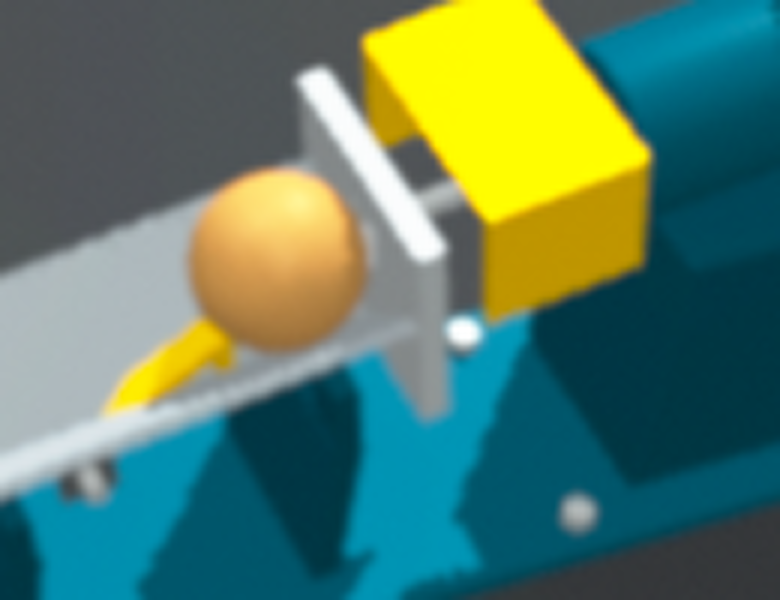

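The ball stays at crop (278,260), held by the raised catch, a couple of mm off the plate. On to the green button at about (0.500, -0.376, 0.075).

>>> {"api": "apply_moves", "payload": {"rows": [[[-0.3, 0.1, -0.05], [0, -0.1, 0], 0], [[-0.6, 0.2, -0.1], [0, -0.2, 0], 0], [[-0.95, 0.28, -0.15], [0, -0.333, 0], 0], [[-0.95, 0.28, -0.15], [0, -0.333, 0], 0]]}}

```text
time: 11.9
ee_pos: [0.5239, -0.1755, 0.2835]
tcp_rot: [-179.9, 0.1, 67.6]
wrist_force: [0.5, 0.3, 1.1]
opening: 0.0001
grasp_force: 0.0
```

```bash
python3 -c "
from h import *
plan(np.array([.5,-.376,.073+.1]),Ro.from_euler('xyz',[180,0,67.6],degrees=True).as_matrix())"
```

```text
shift [-1.941  0.546  1.109] turn [-0.003  0.005 -0.001] t 11.9
```

>>> {"api": "apply_moves", "payload": {"rows": [[[-0.35, 0.1, 0], [0, 0, 0], 0], [[-0.7, 0.2, 0], [0, 0, 0], 0], [[-1, 0.3, 0.1], [0, 0, 0], 0]]}}

```text
time: 12.2
ee_pos: [0.5143, -0.2781, 0.2753]
tcp_rot: [179.9, -0.1, 67.7]
wrist_force: [0.1, -0.5, -0.4]
opening: -0.0001
grasp_force: 0.0
```

>>> {"api": "apply_moves", "payload": {"rows": [[[-0.35, 0.1, 0.1], [0, 0, 0], 0], [[-0.7, 0.2, 0.3], [0, 0, 0], 0], [[-0.94, 0.246, 0.6], [0, 0, 0], 0], [[-0.94, 0.246, 0.9], [0, 0, 0], 0], [[-0.94, 0.246, 0.9], [0, 0, 0], 0]]}}

```text
time: 12.7
ee_pos: [0.4996, -0.3726, 0.1794]
tcp_rot: [-179.6, -0.2, 67.6]
wrist_force: [0.5, 0.8, -0.7]
opening: -0.0002
grasp_force: 0.0
```

Run:
```python
from h import *
plan(np.array([.5,-.376,.073+.078]),Ro.from_euler('xyz',[180,0,67.6],degrees=True).as_matrix())
p,d,c=grab("scene"); cv2.imwrite("pics/s6.png",cv2.resize(p[230:380,100:260,::-1],None,fx=4,fy=4,interpolation=2))
```

```text
shift [-0.031  0.018  0.284] turn [-0.015 -0.006  0.   ] t 12.7
```

View pics/s6.png

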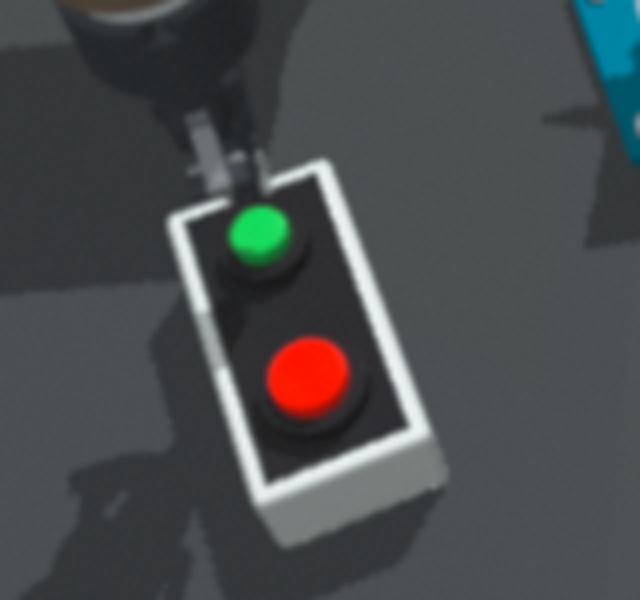

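The closed fingertips hang at crop (240,190), above the green button at (260,232), and are clear of the red one at (308,376). I'll come down and press slowly.

>>> {"api": "apply_moves", "payload": {"rows": [[[-0.02, 0.01, 0.1], [0, 0, 0], 0], [[-0.03, 0.02, 0.2], [0, 0, 0], 0], [[-0.03, 0.02, 0.26], [0, 0, 0], 0], [[-0.03, 0.02, 0.28], [0, 0, 0], 0], [[-0.03, 0.02, 0.3], [0, 0, 0], 0], [[-0.03, 0.02, 0.3], [0, 0, 0], 0]]}}

```text
time: 13.35
ee_pos: [0.5016, -0.3776, 0.1554]
tcp_rot: [180.0, -0.0, 67.6]
wrist_force: [-0.2, -0.3, 0.7]
opening: -0.0001
grasp_force: 0.0
```

>>> {"api": "apply_moves", "payload": {"rows": [[[0, 0, 0.02], [0, 0, 0], 0], [[0, 0, 0.04], [0, 0, 0], 0], [[0, 0, 0.04], [0, 0, 0], 0]]}}

```text
time: 13.65
ee_pos: [0.5015, -0.3776, 0.151]
tcp_rot: [180.0, -0.0, 67.6]
wrist_force: [-0.5, 0.0, -0.2]
opening: -0.0002
grasp_force: 0.0
```

>>> {"api": "apply_moves", "payload": {"rows": [[[0, 0, 0.02], [0, 0, 0], 0], [[0, 0, 0.04], [0, 0, 0], 0], [[0, 0, 0.04], [0, 0, 0], 0]]}}

```text
time: 13.95
ee_pos: [0.5016, -0.3778, 0.1473]
tcp_rot: [179.9, -0.0, 67.6]
wrist_force: [-0.5, -0.2, 2.3]
opening: -0.0004
grasp_force: 1.3
```

>>> {"api": "apply_moves", "payload": {"rows": [[[0, 0, 0.02], [0, 0, 0], 0], [[0, 0, 0.04], [0, 0, 0], 0], [[0, 0, 0.04], [0, 0, 0], 0]]}}

```text
time: 14.25
ee_pos: [0.5016, -0.3777, 0.1437]
tcp_rot: [179.9, -0.0, 67.6]
wrist_force: [0.2, 1.0, 5.0]
opening: -0.0
grasp_force: 2.4
```

Contact force is rising (2.3, then 5 N). I'll keep pressing until it reaches the hard stop.

>>> {"api": "apply_moves", "payload": {"rows": [[[0, 0, 0.015], [0, 0, 0], 0], [[0, 0, 0.03], [0, 0, 0], 0], [[0, 0, 0.03], [0, 0, 0], 0]]}}

```text
time: 14.55
ee_pos: [0.5017, -0.3778, 0.1434]
tcp_rot: [179.8, 0.0, 67.6]
wrist_force: [-7.4, 4.7, 22.7]
opening: 0.0002
grasp_force: 11.1
```

The hard stop is reached: travel has ended and the force jumped to 23 N. Releasing upward.

>>> {"api": "apply_moves", "payload": {"rows": [[[0, 0, 0], [0, 0, 0], 0], [[0, 0, -0.03], [0, 0, 0], 0], [[0, 0, -0.08], [0, 0, 0], 0], [[0, 0, -0.2], [0, 0, 0], 0], [[0, 0, -0.5], [0, 0, 0], 0], [[0, 0, -0.9], [0, 0, 0], 0], [[0, 0, -1], [0, 0, 0], 0], [[0, 0, -1], [0, 0, 0], 0]]}}

```text
time: 15.35
ee_pos: [0.502, -0.378, 0.2425]
tcp_rot: [179.8, 0.0, 67.6]
wrist_force: [0.2, -0.5, -0.6]
opening: -0.0001
grasp_force: 0.0
```

Run:
```python
from h import *
where()
p,d,c=grab("scene"); cv2.imwrite("pics/s7.png",p[...,::-1])
```

```text
s,t,h mm [-245.9   85.7  146.4] F [ 0.2 -0.5 -0.6] t 15.35
```

View pics/s7.png

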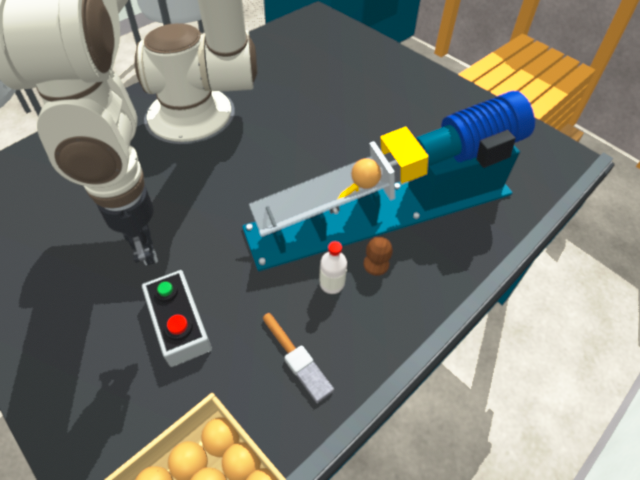

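The ball is held home at (366,173). The green button is back out at (165,289), the bottle, finial and brush have not moved, and the arm is clear.

```bash
python3 -c "
from workcell import bot
print(bot.job_done())"
```

```text
the job is handed in; nothing more can be done
None
```

The ball is home against the stop plate with the catch up behind it, the green button was then pressed fully in and let go, the red button and the bystanders were left alone, and the job is handed in at about 15.4 s.

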